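Check in returned hardware canisters

ROBOT

A 6-joint arm with a two-finger parallel gripper is mounted at the origin on the work surface. World frame = base frame: x ahead of the robot, y to its left, z up, the work surface at z = 0. Lengths are in m, angles in rad, forces in N, time in s.
With the tool pointing down it reaches from about 0.3 to 0.775 m from the base axis. Payload 14.6 kg.
Tool frame: the origin (TCP) lies at the very end of the fingers, on their centre line; the grasp point (between the pads) lies 19 mm behind it (ctrl.hold_point_z is the distance from the TCP to the grasp point, in m); x points along the fingers, y is the direction in which the jaws open and shut, and the axes are right-handed (so a half turn about x gives the same grasp; the last joint's range is limited). The gripper opens to 94 mm and grips with 3 to 60 N. Pads are 16 mm wide; open, the fingers measure 119 mm over their backs; the gripper's body (75 mm by 177 mm) begins 78 mm behind the grasp point.
Start: joints at [1.283, 0.3, 1.521, -0, 1.321, -0.067], TCP at [0.12, 0.537, 0.205] pointing down, gripper open.
Joint ranges: [-3.03, 3.03], [-0.79, 2.21], [0.23, 2.52], [-1.04, 4.18], [0, 3.07], [-2.55, 2.55]. Speed limits (rad/s): [2.22, 2.22, 2.57, 3.14, 3.14, 3.14].

INTERFACE

Orientations are given as [roll, pitch, yaw] about the fixed x, y, z axes, in that order (R = Rz(yaw) Ry(pitch) Rx(roll)).
In Python, from station import get_obs, camera, ticket, ctrl gives the robot as it stands.
- The arm moves only by the tool step_arm, never from a script. Its argument "motion" is a list that holds one entry, the list of rows, each a list of 6 numbers: the shift along the tool's x, y, z in m, then the turn, a rotation vector about the tool's x, y, z in degrees. A call has 1 to 12 rows; each row shifts and turns the commanded pose from where the row before left it, along the tool's axes as they then stand; what a row does not reach is not made up. A row lasts 1/8 s, in which the tool goes at most 62.5 mm and 10.7 degrees, less where a joint would pass 70% of its speed; a pose out of reach is approached as far as the arm can. A call is refused whole if a number of a shift passes 0.0625 or a number of a turn 10.7, either way. A call with a gripper value outside its range is refused whole. "fingers" is the finger opening in m, from 0 to 0.094, set as the call begins (left out, the last holds). The fingers move at their own pace and stop on an object; "squeeze" is the grip in N (left out, the last holds). Time passes only in rows, so rows that do not move let the fingers close. It gives the time, the measured TCP pose, the force and the opening at its end, in the units of the state.
- get_obs(): the state, without advancing time (a new reading comes with each control period).
- camera(name): name is "side" or "top"; returns a dict with "pixels" (384x512x3 uint8, red, green, blue), "fx", "fy", "cx", "cy" (pixels), "extrinsics" (4x4, takes a point from world to camera coordinates). Camera axes: x right, y up, looking along -z (the intrinsics and any distortion apply to the point x, -y, -z); pixel columns grow to the right and rows downward; lengths in m; the calibration is good to about 2 mm. A picture is of the moment at which its call begins. There is no depth.
- ticket.hand_in(): hands the job in, once; it reports no verdict.
The state is a dict: "time_s": time; "qpos": joint angles; "joint_vel": joint speeds; "tau": joint torques, N m; "ee_pos": TCP position; "eef_rot": TCP orientation; "force": force on the tool from outside, world axes, zero at the start; "moment": the same for the moment, N m; "grip_width": finger opening in m.
Only numpy, scipy, OpenCV 4.12 (cv2) and the standard library are available. Lean on these libraries where they do the work, as an engineer would, in place of code of your own. Each camera call takes 0.05 s, during which the arm holds its last target.

TASK

Check in the returned canisters standing on the light box: switch on the red rocker, which powers the light box and the check-in station, then take the canisters one at a time from the tallest to the shortest, press each one, held upright in the gripper, straight down on the station's sprung plate until the plate is fully down and hold it there for two seconds. Stand every canister upright on the floor of the narrow raised rack, side by side and well between its lips, and when all are checked in switch the rocker off again. Leave the other gear on the shelf where it is.

Things in the scene. Friction and masses are not known exactly. Their poses are not given: they have to be found in the camera images.
- canister_a: Returned-hardware canister, 112 mm tall: an upright plain aluminium cylinder, 60 mm diameter throughout, flat black screw lid; mass about 0.18 to 0.35 kg. Origin at the centre of its underside, z up its axis. The four possible canisters look alike except for their height (112, 98, 84 and 70 mm); three or all four of them are present, on the flush light box.
- canister_b: Returned-hardware canister, 98 mm tall: an upright plain aluminium cylinder, 60 mm diameter throughout, flat black screw lid; mass about 0.18 to 0.35 kg. Origin at the centre of its underside, z up its axis. The four possible canisters look alike except for their height (112, 98, 84 and 70 mm); three or all four of them are present, on the flush light box.
- canister_c: Returned-hardware canister, 84 mm tall: an upright plain aluminium cylinder, 60 mm diameter throughout, flat black screw lid; mass about 0.18 to 0.35 kg. Origin at the centre of its underside, z up its axis. The four possible canisters look alike except for their height (112, 98, 84 and 70 mm); three or all four of them are present, on the flush light box.
- canister_d: Returned-hardware canister, 70 mm tall: an upright plain aluminium cylinder, 60 mm diameter throughout, flat black screw lid; mass about 0.18 to 0.35 kg. Origin at the centre of its underside, z up its axis. The four possible canisters look alike except for their height (112, 98, 84 and 70 mm); three or all four of them are present, on the flush light box.
- station: Check-in station, fixed: a grey box 116 x 116 mm, 34 mm high, with the round sprung steel plate on top. Origin at the centre of its underside, z up. It may be on the robot's left or right.
- plate_top (a point): Centre of the top face of the sprung steel plate (84 mm diameter), 50 mm above the shelf when up; it moves down with the plate, to 38 mm when fully down.
- plate (a joint): Travel of the sprung plate in m: 0 up, 0.012 fully down on its stop. The spring pushes back with about 5 N at the top and 14 N fully down, so a canister merely stood on it does not press it.
- switch_box: Black switch housing, fixed, 104 x 60 mm, 30 mm high, at the other end of the shelf from the station. Origin at the centre of its underside, z up; the rocker lies along its x axis.
- rocker (a joint): Angle of the red rocker in rad: 0 off (its +x half, in the switch box's frame, sticks up, its -x half is level), 0.4 on (+x half level, -x half sticks up). It turns about a pivot 40 mm above the shelf, in the middle of the box, with about 3 N pressed on either end, and stays where it is left.
- rocker_on (a point): Point on the top face of the rocker's +x half, 30 mm from the pivot: press this end down to switch on. 52 mm above the shelf when off, 40 mm when on. The rocker is 84 x 40 mm.
- rocker_off (a point): Point on the top face of the rocker's -x half, 30 mm from the pivot: press this end down to switch off. 40 mm above the shelf when off, 52 mm when on.
- rack: Narrow raised steel rack, fixed, a straight channel 360 mm long (along its y) and 92 mm wide (along its x), floor 60 mm above the shelf, with a 4 mm thick lip all round that stands 18 mm above its floor (inside 84 x 352 mm). Origin on the shelf under its centre, z up.
- rack_deck (a point): Centre of the rack's channel floor, 60 mm above the shelf, axes as the rack's.
- carabiner: Bystander: purple carabiner lying flat, about 112 x 78 mm, 17 mm thick; origin under its centre.
- ascender: Bystander: silver ascender body lying flat, 82 x 190 mm, 22 mm thick (long along y); origin under its centre.
- sleeve: Bystander: black rubber grip sleeve lying along its x, 118 mm long, 36 mm thick; origin under its centre.
- tape_measure: Bystander: yellow tape measure, 72 x 66 x 34 mm; origin under its centre.
- tag_tin: Bystander: grey tin box 60 x 100 x 50 mm at the far side; origin under its centre.
Mind the look-alikes: they are no part of the job. Leave any turquoise look-alike of the canister_c alone.

How it is judged:
By the outcome, as a careful person would: the job done as asked, in the order asked, and still so for the second after the job is handed in, with the robot touching nothing.
Of canister_a, canister_b, canister_c, canister_d only 3 to 4 are there at a start; the rules pass over those that are not, and their reading is None.
At some moment in a run one of canister_a, canister_b, canister_c, canister_d may be knocked a few centimetres aside while the robot is not near it.
It also fails if it takes over 210 s, if anything falls off the work surface, if the arm or the gripper's body presses on something with over 40 N, if the wrist force passes 120 N, or if a joint passes its speed limit or range.

## Working session

There is one attempt and no reset: what is moved stays moved. The work goes in short steps, Python scripts to look and compute and a tool call to move; the robot and the scene stay as the last step left them, time stands still between calls to the robot, and variables do not carry over. Pictures are saved under pics/ and viewed, and the job is handed in when it is done.

Besides the shell and the picture viewer there is one more tool, called as a command line: name --argument value ..., lists and objects as JSON in quotes. step_arm: Moves the arm, as the interface text tells. Its arguments: {"type":"object","properties":{"motion":{"type":"array","items":{"type":"array","items":{"type":"array","items":{"type":"number"}}}},"fingers":{"type":"number"},"squeeze":{"type":"number"}},"required":["motion"]}

```bash
mkdir -p pics; ls; python3 - <<'E'
from station import get_obs,camera,ctrl
import cv2
for n in("top","side"):
    c=camera(n);cv2.imwrite(f"pics/{n}0.png",cv2.cvtColor(c["pixels"],cv2.COLOR_RGB2BGR))
    print(n,c["fx"],c["fy"],c["cx"],c["cy"],c["extrinsics"],[k for k in c])
print(get_obs(),ctrl.hold_point_z,[a for a in dir(ctrl) if a[0]!='_'])
E
```

```text
pics
top 428.4656427113261 428.4656427113261 254.40066753175043 191.22921763968816 [[ 1.47405539e-03 -9.99944315e-01 -1.04495709e-02  1.33574019e-02]
 [ 9.80211707e-01 -6.23651985e-04  1.97951058e-01 -5.89674864e-01]
 [-1.97946552e-01 -1.05345825e-02  9.80156205e-01 -9.96621570e-01]
 [ 0.00000000e+00  0.00000000e+00  0.00000000e+00  1.00000000e+00]] ['pixels', 'fx', 'fy', 'cx', 'cy', 'extrinsics']
side 398.45967352336265 398.45967352336265 259.0888895945674 190.041140657836 [[-0.93427557 -0.35627282 -0.01410059  0.53756539]
 [ 0.2281721  -0.62780251  0.7441784  -0.19855915]
 [-0.27398292  0.69205035  0.66783207 -0.83773643]
 [ 0.          0.          0.          1.        ]] ['pixels', 'fx', 'fy', 'cx', 'cy', 'extrinsics']
{'time_s': 0.1, 'qpos': array([ 1.28340511e+00,  3.00402743e-01,  1.52149454e+00,  3.53704358e-05,
        1.32067195e+00, -6.66288636e-02]), 'joint_vel': array([-0.00057823, -0.00232662, -0.00018129, -0.00010201,  0.00215824,
       -0.0002035 ]), 'tau': array([ 6.96061888e-04, -5.32648230e+01, -3.53276539e+01,  7.09319953e-02,
        2.35644478e-02, -5.42987198e-05]), 'ee_pos': array([0.12038295, 0.53644084, 0.20496043]), 'eef_rot': array([-1.67249366,  1.56981915, -1.89326478]), 'force': array([0.44739064, 1.12319247, 0.11889155]), 'moment': array([-0.02125643, -0.03606091,  0.01685263]), 'grip_width': 0.09415569121758131} 0.0188 ['MotionError', 'hold_point_z']
```

View pics/top0.png

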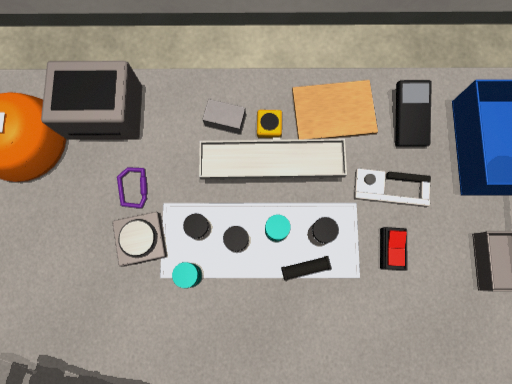

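View pics/side0.png

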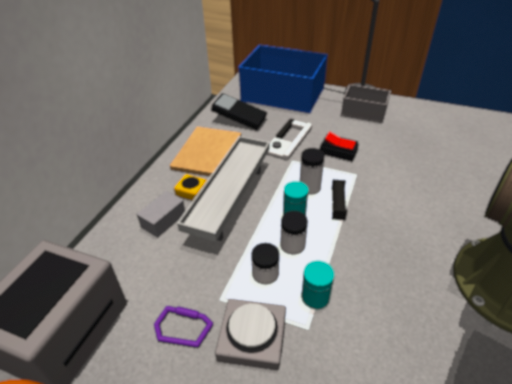

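```bash
cat > h.py <<'E'
import numpy as np,cv2
from station import get_obs,camera,ctrl
def proj(c,p):
    p=np.atleast_2d(p);q=(c["extrinsics"]@np.c_[p,np.ones(len(p))].T).T
    return np.c_[c["cx"]+c["fx"]*q[:,0]/-q[:,2],c["cy"]+c["fy"]*-q[:,1]/-q[:,2]]
def ray(c,u,v,z):
    E=np.array(c["extrinsics"]);R=E[:3,:3];o=-R.T@E[:3,3]
    d=R.T@np.array([(u-c["cx"])/c["fx"],-(v-c["cy"])/c["fy"],-1])
    return o+d*(z-o[2])/d[2]
def save(c,name,box=None,s=1,pts=()):
    im=cv2.cvtColor(c["pixels"],cv2.COLOR_RGB2BGR)
    x0,y0,x1,y1=box or (0,0,512,384)
    im=cv2.resize(im[y0:y1,x0:x1],None,fx=s,fy=s,interpolation=cv2.INTER_CUBIC)
    for u,v in pts: cv2.circle(im,(int((u-x0+.5)*s),int((v-y0+.5)*s)),2,(0,0,255),-1)
    cv2.imwrite("pics/"+name,im)
E
python3 - <<'E'
from h import *
save(camera("top"),"t1.png",(100,130,420,290),2.5)
save(camera("side"),"s1.png",(150,120,380,370),2.4)
E
```

```text
(no output)
```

View pics/t1.png

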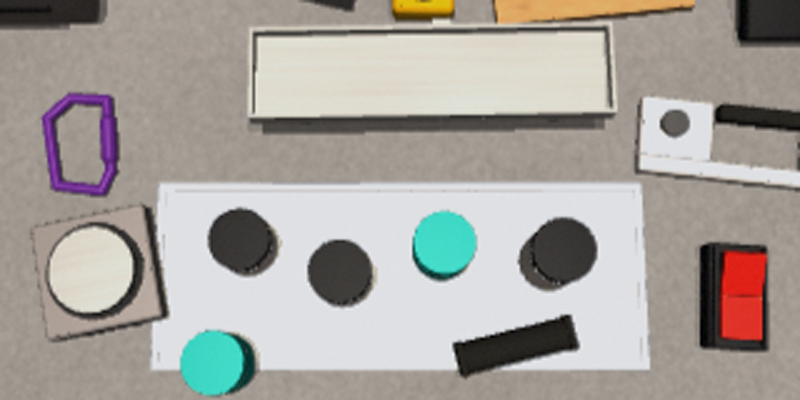

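View pics/s1.png

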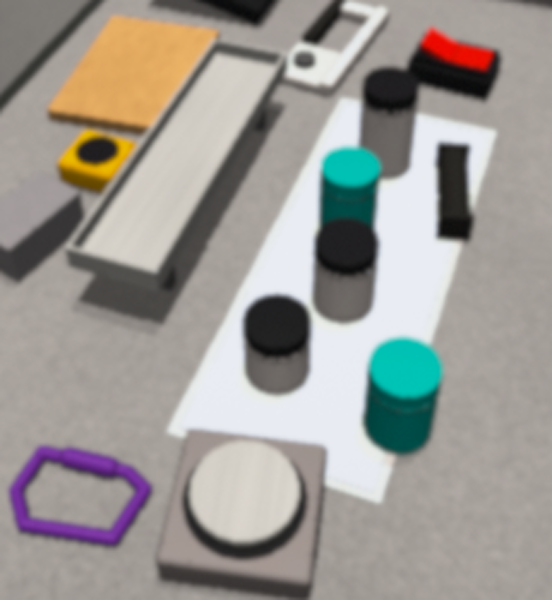

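```bash
python3 - <<'E'
from h import *
from scipy.optimize import least_squares
T=camera("top");S=camera("side")
for n,a,b in(("C1",(240,237),(277,322)),("C2",(340,270),(347,245)),("C3",(564,250),(390,88)),("Tq1",(444,241),(351,167)),("Tq2",(215,361),(405,368)),("plate",(92,269),(246,490))):
    a=np.array(a)/2.5+(100,130)-.5;b=np.array(b)/2.4+(150,120)-.5
    r=least_squares(lambda p:np.r_[proj(T,p)[0]-a,proj(S,p)[0]-b],[.5,0,.1])
    print(n,r.x.round(4),r.fun.round(2))
def tp(u,v,z): return ray(T,u/2.5+100-.5,v/2.5+130-.5,z).round(4)
print("rack inner corners z.078",[tp(u,v,.078) for u,v in((248,28),(610,23),(615,117),(249,121))])
print("box corners .034",[tp(u,v,.034) for u,v in((32,228),(143,205),(165,315),(54,340))])
print("switch .03",[tp(u,v,.03) for u,v in((701,243),(767,246),(767,349),(701,347))])
save(T,"sw.png",(370,215,420,280),8)
save(S,"sw2.png",(310,125,370,165),10)
E
```

```text
C1 [0.5043 0.1549 0.0666] [ 0.19  1.04 -0.89 -0.2 ]
C2 [0.4719 0.0576 0.0782] [ 0.14  0.9  -0.83 -0.17]
C3 [ 0.4893 -0.1503  0.1051] [ 0.05  0.37 -0.4  -0.08]
Tq1 [ 0.4988 -0.0408  0.0831] [ 0.15  0.95 -0.94 -0.2 ]
Tq2 [0.3872 0.1732 0.0794] [ 0.1   0.92 -0.76 -0.14]
plate [0.4751 0.3015 0.0484] [ 0.19  1.07 -0.79 -0.17]
rack inner corners z.078 [array([0.7138, 0.1518, 0.078 ]), array([ 0.7183, -0.2069,  0.078 ]), array([ 0.6227, -0.2079,  0.078 ]), array([0.6191, 0.1482, 0.078 ])]
box corners .034 [array([0.5199, 0.3687, 0.034 ]), array([0.5431, 0.2586, 0.034 ]), array([0.4339, 0.2319, 0.034 ]), array([0.4096, 0.3397, 0.034 ])]
switch .03 [array([ 0.5055, -0.2979,  0.03  ]), array([ 0.5025, -0.363 ,  0.03  ]), array([ 0.4019, -0.3562,  0.03  ]), array([ 0.4037, -0.2922,  0.03  ])]
```

View pics/sw.png

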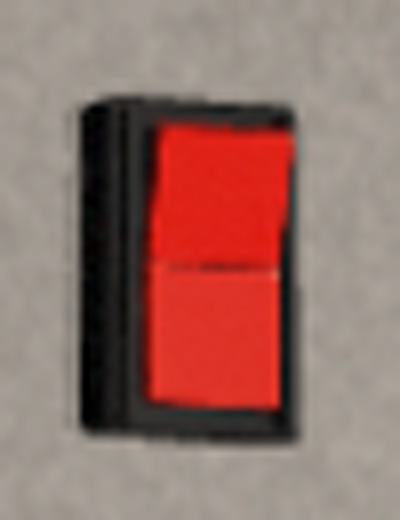

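View pics/sw2.png

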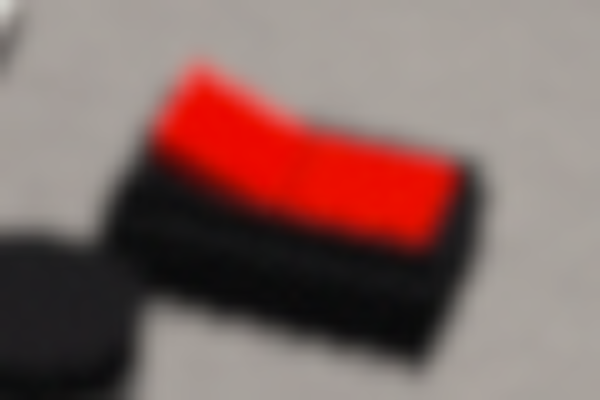

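```bash
cat >> h.py <<'E'
def circ(x,y,z,r,n=60):
    t=np.linspace(0,2*np.pi,n);return np.c_[x+r*np.cos(t),y+r*np.sin(t),0*t+z]
E
python3 - <<'E'
from h import *
T=camera("top");S=camera("side")
P=[(.503,.1555,.070),(.4715,.058,.084),(.488,-.150,.112)]
for c,nm,box,s in((T,"tf.png",(160,190,360,270),4),(S,"sf.png",(230,130,350,310),3.3)):
    pts=[]
    for x,y,h in P:
        pts+=list(proj(c,circ(x,y,0,.03)))+list(proj(c,circ(x,y,h,.03)))
    pts+=list(proj(c,circ(.475,.3015,.05,.042)))
    save(c,nm,box,s,pts)
E
```

```text
(no output)
```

View pics/tf.png

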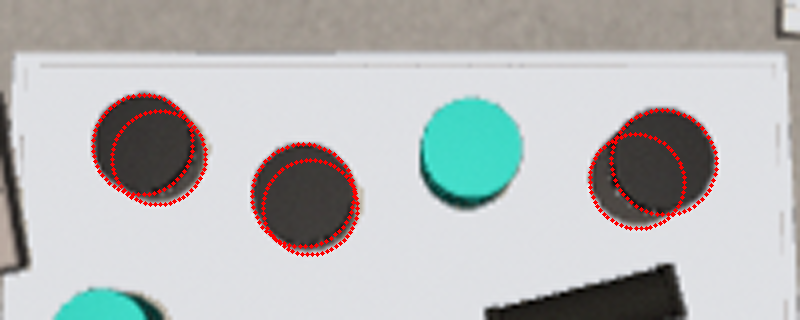

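View pics/sf.png

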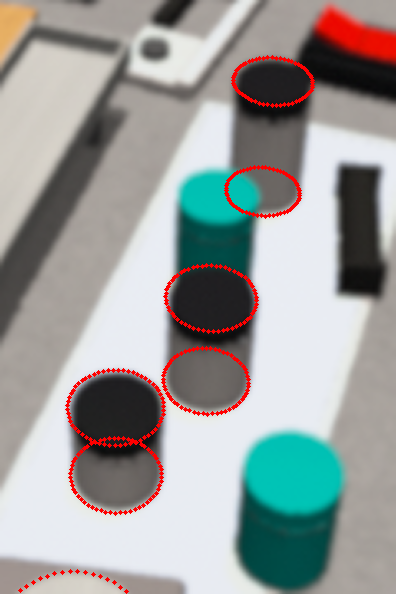

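```bash
cat >> h.py <<'E'
from scipy.spatial.transform import Rotation as Ro
def pose():
    o=get_obs();return np.array(o["ee_pos"]),Ro.from_euler("xyz",o["eef_rot"]).as_matrix(),o
def go(*targets,jaw=None):
    """print tool-frame shift (mm) for world targets in sequence from measured pose; jaw = desired jaw-axis yaw deg"""
    p,R,o=pose()
    print("t",round(o["time_s"],2),"p",p.round(4),"F",np.round(o["force"],1),"w",round(o["grip_width"],4))
    y=R[:,1];print("jaw yaw",np.degrees(np.arctan2(y[1],y[0])).round(2),"x axis",R[:,0].round(4))
    if jaw is not None:
        # desired: x down, jaw axis at yaw (mod 180)
        best=None
        for k in(0,180):
            a=np.radians(jaw+k);X=np.array([0,0,-1.]);Y=np.array([np.cos(a),np.sin(a),0]);D=np.c_[X,Y,np.cross(X,Y)]
            rv=np.degrees(Ro.from_matrix(R.T@D).as_rotvec())
            if best is None or np.linalg.norm(rv)<np.linalg.norm(best[0]):best=(rv,D)
        print("rotvec deg",best[0].round(2));R2=best[1]
        print(" (shifts below in the turned frame)")
        R=R2
    for t in targets:
        t=np.array(t);d=(R.T@(t-p))*1000;print("to",t.round(4),"shift mm",d.round(1),"norm",np.linalg.norm(d).round(1));p=t
E
python3 - <<'E'
from h import *
T=camera("top")
f=lambda u,v,z:ray(T,u/8+370-.5,v/8+215-.5,z)
a=f(213,268,.04);print("pivot",a, "near end",f(148,402,.04),f(280,408,.04),"far",f(158,125,.056),f(293,132,.056))
t=lambda u,v,z:ray(T,u/2.5+100-.5,v/2.5+130-.5,z).round(3)
print("sleeve",[t(u,v,.036) for u,v in((455,345),(572,315),(578,350),(462,376))])
o=get_obs();print(o["qpos"])
go((.48,-.32,.12),jaw=0)
go((.48,-.32,.12),jaw=90)
E
```

```text
pivot [ 0.45224525 -0.33155386  0.04      ] near end [ 0.41199834 -0.30941375  0.04      ] [ 0.41025832 -0.3490363   0.04      ] far [ 0.49410253 -0.31265025  0.056     ] [ 0.49199772 -0.35316914  0.056     ]
sleeve [array([ 0.405, -0.052,  0.036]), array([ 0.434, -0.167,  0.036]), array([ 0.401, -0.171,  0.036]), array([ 0.376, -0.059,  0.036])]
[ 1.28338202e+00  2.99954275e-01  1.52106175e+00 -4.90632907e-06
  1.32066467e+00 -6.66076310e-02]
t 0.45 p [0.1205 0.5366 0.2054] F [0.  1.2 0.3] w 0.0944
jaw yaw 77.35 x axis [-0.e+00 -1.e-04 -1.e+00]
rotvec deg [77.35  0.    0.  ]
 (shifts below in the turned frame)
to [ 0.48 -0.32  0.12] shift mm [ 85.4 359.5 856.6] norm 932.9
t 0.45 p [0.1205 0.5366 0.2054] F [0.  1.2 0.3] w 0.0944
jaw yaw 77.35 x axis [-0.e+00 -1.e-04 -1.e+00]
rotvec deg [-1.265e+01 -0.000e+00  1.000e-02]
 (shifts below in the turned frame)
to [ 0.48 -0.32  0.12] shift mm [  85.4 -856.6  359.5] norm 932.9
```

step_arm --motion '[[[0,0,0,9.67,0,0],[0,0,0,9.67,0,0],[0,0,0,9.67,0,0],[0,0,0,9.67,0,0],[0,0,0,9.67,0,0],[0,0,0,9.67,0,0],[0,0,0,9.67,0,0],[0,0,0,9.67,0,0]]]' --fingers 0 --squeeze 50

```text
time_s: 1.45
ee_pos: [0.1204, 0.5366, 0.2054]
eef_rot: [-0.303, 1.571, -1.88]
force: [-0.5, 0.8, -0.2]
grip_width: 0.0175
```

```bash
python3 - <<'E'
from h import *
go((.42,.2,.2),(.482,-.3325,.12),(.482,-.3325,.07),jaw=0)
E
```

```text
t 1.45 p [0.1204 0.5366 0.2054] F [-0.5  0.8 -0.2] w 0.0175
jaw yaw -0.33 x axis [-0. -0. -1.]
rotvec deg [-0.33  0.    0.  ]
 (shifts below in the turned frame)
to [0.42 0.2  0.2 ] shift mm [  5.4 299.6 336.6] norm 450.6
to [ 0.482  -0.3325  0.12  ] shift mm [ 80.   62.  532.5] norm 542.0
to [ 0.482  -0.3325  0.07  ] shift mm [50.  0.  0.] norm 50.0
```

step_arm --motion '[[[0,0.0333,0.0374,0,0,0],[0,0.0333,0.0374,0,0,0],[0,0.0333,0.0374,0,0,0],[0,0.0333,0.0374,0,0,0],[0,0.0333,0.0374,0,0,0],[0,0.0333,0.0374,0,0,0],[0,0.0333,0.0374,0,0,0],[0,0.0333,0.0374,0,0,0],[0,0.0333,0.0374,0,0,0],[0,0,0,0,0,0],[0,0,0,0,0,0]]]'

```text
time_s: 2.82
ee_pos: [0.4198, 0.2002, 0.2054]
eef_rot: [-2.138, 1.571, 2.574]
force: [-0.5, 0.8, -0.6]
grip_width: 0.0004
```

step_arm --motion '[[[0,0.006,0.0533,0,0,0],[0,0.006,0.0533,0,0,0],[0,0.006,0.0533,0,0,0],[0,0.006,0.0533,0,0,0],[0,0.006,0.0533,0,0,0],[0,0.006,0.0533,0,0,0],[0,0.006,0.0533,0,0,0],[0.02,0.006,0.0533,0,0,0],[0.03,0.006,0.0533,0,0,0],[0.03,0.006,0.0533,0,0,0],[0,0,0,0,0,0],[0,0,0,0,0,0]]]'

```text
time_s: 4.32
ee_pos: [0.4806, -0.3317, 0.1259]
eef_rot: [1.794, 1.57, 0.224]
force: [0.6, 0.1, 0.4]
grip_width: 0.0003
```

```bash
python3 - <<'E'
from h import *
go((.482,-.3325,.07),(.482,-.3325,.039),jaw=0)
save(camera("top"),"t2.png")
E
```

```text
t 4.33 p [ 0.4806 -0.3317  0.1259] F [0.6 0.1 0.4] w 0.0003
jaw yaw 0.06 x axis [ 3.e-04  1.e-04 -1.e+00]
rotvec deg [ 0.06 -0.   -0.02]
 (shifts below in the turned frame)
to [ 0.482  -0.3325  0.07  ] shift mm [55.9  1.4  0.8] norm 55.9
to [ 0.482  -0.3325  0.039 ] shift mm [31.  0.  0.] norm 31.0
```

View pics/t2.png

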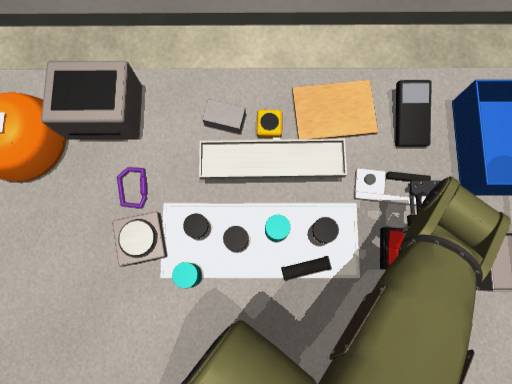

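step_arm --motion '[[[0.03,0.001,0.001,0,0,0],[0.03,0,0,0,0,0],[0.01,0,0,0,0,0],[0.006,0,0,0,0,0],[0.005,0,0,0,0,0],[0.004,0,0,0,0,0],[0,0,0,0,0,0],[0,0,0,0,0,0]]]'

```text
time_s: 5.38
ee_pos: [0.4809, -0.3341, 0.0406]
eef_rot: [-0.561, 1.571, -2.132]
force: [1.0, -0.4, 1.5]
grip_width: 0.0006
```

step_arm --motion '[[[0.0015,0,0,0,0,0],[0,0,0,0,0,0],[0,0,0,0,0,0]]]'

```text
time_s: 5.75
ee_pos: [0.481, -0.3342, 0.04]
eef_rot: [0.504, 1.57, -1.067]
force: [-2.8, 3.4, 12.0]
grip_width: 0.0005
```

```bash
python3 - <<'E'
from h import *
S=camera("side")
save(S,"s3.png",(230,90,390,330),2.5)
E
```

```text
(no output)
```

View pics/s3.png

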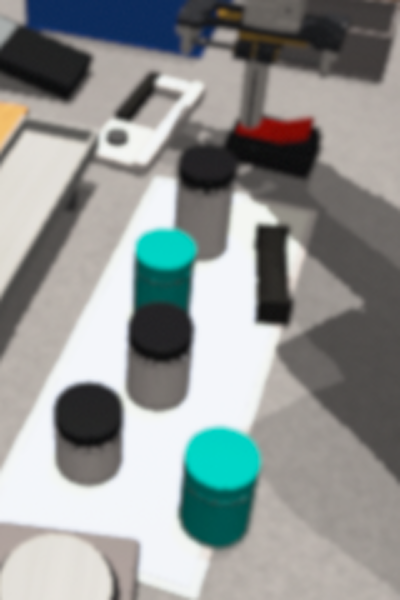

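step_arm --motion '[[[-0.04,0,0,0,0,0],[-0.05,0,0,0,0,0],[-0.04,0.0017,-0.046,0,0,0],[0,0.0017,-0.046,0,0,0],[0,0.0017,-0.046,0,0,0],[0,0.0017,-0.046,0,0,0],[0,0,0,0,0,0],[0,0,0,0,0,0]]]' --fingers 0.094

```text
time_s: 6.8
ee_pos: [0.4878, -0.1504, 0.1689]
eef_rot: [-1.021, 1.571, -2.592]
force: [-0.6, 0.4, 0.1]
grip_width: 0.0773
```

```bash
python3 - <<'E'
from h import *
go((.488,-.150,.16),(.488,-.15,.042),jaw=0)
S=camera("side")
save(S,"s4.png",(230,90,390,330),2.5)
save(camera("top"),"t4.png")
E
```

```text
t 6.8 p [ 0.4878 -0.1504  0.1689] F [-0.6  0.4  0.1] w 0.0773
jaw yaw -0.0 x axis [-2.e-04 -1.e-04 -1.e+00]
rotvec deg [-0.    0.01  0.01]
 (shifts below in the turned frame)
to [ 0.488 -0.15   0.16 ] shift mm [ 8.9  0.2 -0.4] norm 8.9
to [ 0.488 -0.15   0.042] shift mm [118.   0.   0.] norm 118.0
```

View pics/s4.png

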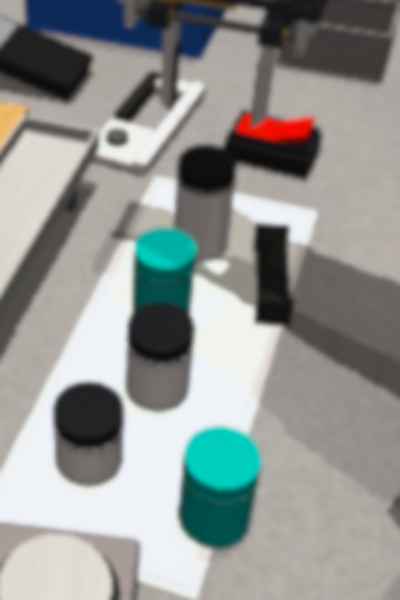

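View pics/t4.png

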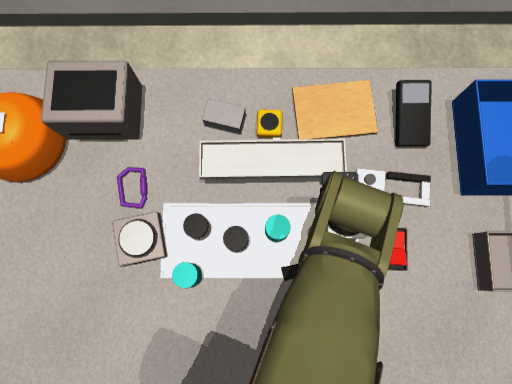

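step_arm --motion '[[[0.04,0,0,0,0,0],[0.04,0,0,0,0,0],[0.03,0,0,0,0,0],[0.017,0,0,0,0,0],[0,0,0,0,0,0]]]'

```text
time_s: 7.52
ee_pos: [0.4875, -0.1504, 0.0413]
eef_rot: [-1.933, 1.569, 2.779]
force: [-0.1, -0.2, 0.6]
grip_width: 0.094
```

step_arm --motion '[[[0,0,0,0,0,0],[0,0,0,0,0,0],[0,0,0,0,0,0],[0,0,0,0,0,0],[0,0,0,0,0,0],[0,0,0,0,0,0]]]' --fingers 0.05

```text
time_s: 8.28
ee_pos: [0.488, -0.1501, 0.0423]
eef_rot: [1.182, 1.57, -0.389]
force: [-0.4, -0.1, 6.0]
grip_width: 0.0594
```

step_arm --motion '[[[-0.02,0,0,0,0,0],[-0.05,0,0,0,0,0],[-0.06,0,0,0,0,0],[0,-0.0013,-0.05,0,0,0],[0,-0.0013,-0.05,0,0,0],[0,-0.0013,-0.05,0,0,0],[0,-0.0013,-0.05,0,0,0],[0,-0.0013,-0.05,0,0,0],[0,-0.0013,-0.05,0,0,0],[0,-0.0013,-0.05,0,0,0],[0,-0.0013,-0.05,0,0,0],[0,-0.0013,-0.051,0,0,0]]]'

```text
time_s: 9.78
ee_pos: [0.4757, 0.3025, 0.1715]
eef_rot: [-0.99, 1.57, -2.561]
force: [1.2, -0.0, -1.6]
grip_width: 0.0596
```

step_arm --motion '[[[0,0,0,0,0,0],[0,0,0,0,0,0]]]'

```text
time_s: 10.02
ee_pos: [0.4759, 0.3005, 0.1713]
eef_rot: [-0.909, 1.569, -2.479]
force: [0.3, -0.2, -1.9]
grip_width: 0.0597
```

```bash
python3 - <<'E'
from h import *
go((.476,.301,.112),(.476,.301,.08),jaw=0)
S=camera("side")
save(S,"s5.png",None,1.5)
save(camera("top"),"t5.png",(80,150,380,300),2)
E
```

```text
t 10.03 p [0.4759 0.3005 0.1713] F [ 0.3 -0.2 -1.9] w 0.0597
jaw yaw 0.01 x axis [-1.1e-03 -8.0e-04 -1.0e+00]
rotvec deg [0.01 0.05 0.06]
 (shifts below in the turned frame)
to [0.476 0.301 0.112] shift mm [59.3  0.1 -0.5] norm 59.3
to [0.476 0.301 0.08 ] shift mm [32.  0.  0.] norm 32.0
```

View pics/s5.png

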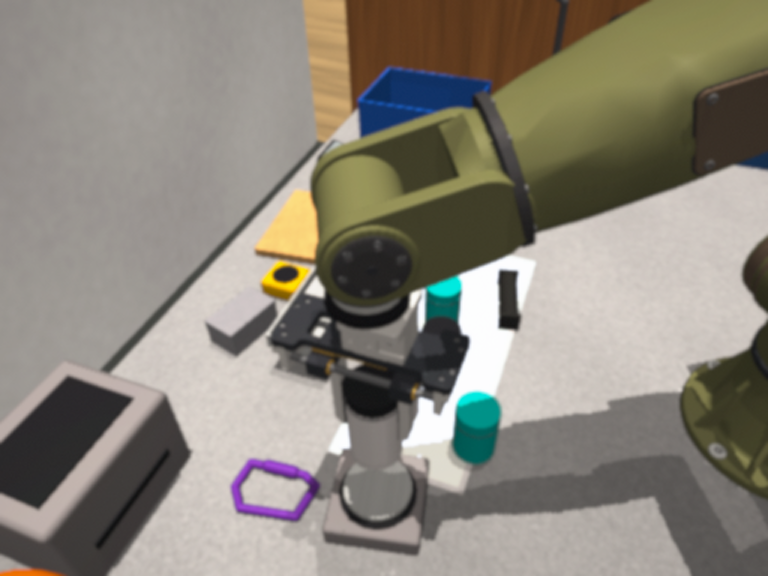

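View pics/t5.png

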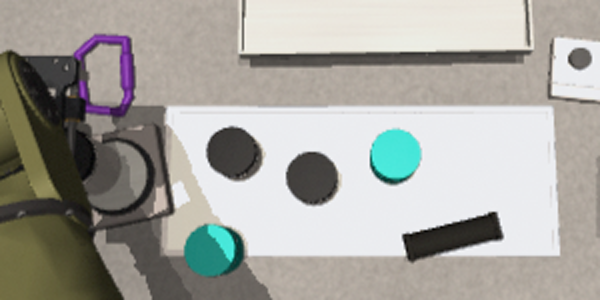

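step_arm --motion '[[[0.03,0,0,0,0,0],[0.03,0,0,0,0,0],[0.016,0,0,0,0,0],[0.004,0,0,0,0,0],[0.004,0,0,0,0,0],[0.004,0,0,0,0,0],[0.003,0,0,0,0,0],[0,0,0,0,0,0],[0,0,0,0,0,0]]]'

```text
time_s: 11.25
ee_pos: [0.4768, 0.301, 0.0825]
eef_rot: [1.875, 1.569, 0.304]
force: [-2.6, -3.9, 9.4]
grip_width: 0.0597
```

step_arm --motion '[[[0.002,0,0,0,0,0],[0,0,0,0,0,0],[0,0,0,0,0,0]]]'

```text
time_s: 11.62
ee_pos: [0.4768, 0.3011, 0.0806]
eef_rot: [1.902, 1.569, 0.331]
force: [-2.8, -4.7, 11.1]
grip_width: 0.0594
```

step_arm --motion '[[[0.002,0,0,0,0,0],[0,0,0,0,0,0],[0,0,0,0,0,0]]]'

```text
time_s: 12.0
ee_pos: [0.4769, 0.3012, 0.0802]
eef_rot: [1.963, 1.568, 0.392]
force: [-9.7, -6.6, 26.9]
grip_width: 0.0597
```

step_arm --motion '[[[0,0,0,0,0,0],[0,0,0,0,0,0],[0,0,0,0,0,0],[0,0,0,0,0,0],[0,0,0,0,0,0],[0,0,0,0,0,0],[0,0,0,0,0,0],[0,0,0,0,0,0],[0,0,0,0,0,0],[0,0,0,0,0,0],[0,0,0,0,0,0],[0,0,0,0,0,0]]]'

```text
time_s: 13.5
ee_pos: [0.4769, 0.3012, 0.0802]
eef_rot: [1.964, 1.568, 0.393]
force: [-9.6, -8.4, 28.2]
grip_width: 0.0592
```

step_arm --motion '[[[0,0,0,0,0,0],[0,0,0,0,0,0],[0,0,0,0,0,0],[0,0,0,0,0,0],[0,0,0,0,0,0],[0,0,0,0,0,0],[0,0,0,0,0,0],[0,0,0,0,0,0]]]'

```text
time_s: 14.5
ee_pos: [0.4769, 0.3012, 0.0802]
eef_rot: [1.969, 1.568, 0.398]
force: [-10.5, -8.2, 27.2]
grip_width: 0.0596
```

```bash
python3 - <<'E'
from h import *
S=camera("side")
save(S,"s6.png",(190,220,330,370),4)
T=camera("top");f=lambda u,v,z:ray(T,u/2.5+100-.5,v/2.5+130-.5,z)
c=np.mean([f(u,v,.078) for u,v in((248,28),(610,23),(615,117),(249,121))],0);print("rack",c)
go((.47,.301,.2),jaw=0)
E
```

```text
rack [ 0.66847241 -0.02869122  0.078     ]
t 14.6 p [0.4769 0.3012 0.0802] F [-10.3  -6.9  27.5] w 0.0599
jaw yaw -0.01 x axis [ 0.0024  0.001  -1.    ]
rotvec deg [-0.01 -0.06 -0.14]
 (shifts below in the turned frame)
to [0.47  0.301 0.2  ] shift mm [-119.8   -6.9    0.2] norm 120.0
```

View pics/s6.png

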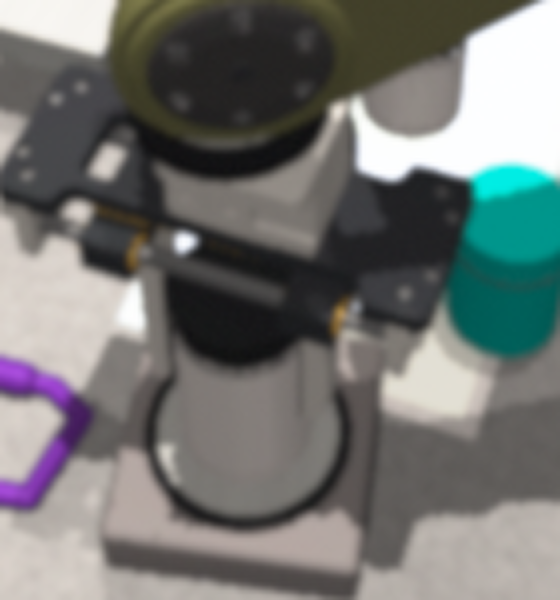

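step_arm --motion '[[[-0.02,0,0,0,0,0],[-0.04,0,0,0,0,0],[-0.05,0,0,0,0,0],[0,0.0193,0.0441,0,0,0],[0,0.0193,0.0441,0,0,0],[0,0.0193,0.0441,0,0,0],[0,0.0193,0.0441,0,0,0],[0,0.0193,0.0441,0,0,0],[0,0.0193,0.0441,0,0,0],[0,0.0193,0.0441,0,0,0],[0,0.0193,0.0441,0,0,0],[0,0.0193,0.0441,0,0,0]]]'

```text
time_s: 16.1
ee_pos: [0.6506, -0.0975, 0.1875]
eef_rot: [1.481, 1.569, -0.09]
force: [0.5, -0.0, -2.3]
grip_width: 0.0595
```

step_arm --motion '[[[0,0.0193,0.0441,0,0,0],[0,0,0,0,0,0],[0,0,0,0,0,0]]]'

```text
time_s: 16.48
ee_pos: [0.6691, -0.1397, 0.187]
eef_rot: [2.253, 1.57, 0.682]
force: [0.7, -0.3, -2.2]
grip_width: 0.0599
```

```bash
python3 - <<'E'
from h import *
go((.6697,-.14,.110),(.6697,-.14,.102),jaw=0)
S=camera("side")
save(S,"s7.png",None,1.5)
save(camera("top"),"t7.png",None,1.5)
E
```

```text
t 16.48 p [ 0.6691 -0.1397  0.187 ] F [ 0.7 -0.3 -2.2] w 0.0599
jaw yaw -0.01 x axis [ 2.e-04  2.e-04 -1.e+00]
rotvec deg [-0.01 -0.01 -0.01]
 (shifts below in the turned frame)
to [ 0.6697 -0.14    0.11  ] shift mm [77.   0.6  0.3] norm 77.0
to [ 0.6697 -0.14    0.102 ] shift mm [8. 0. 0.] norm 8.0
```

View pics/s7.png

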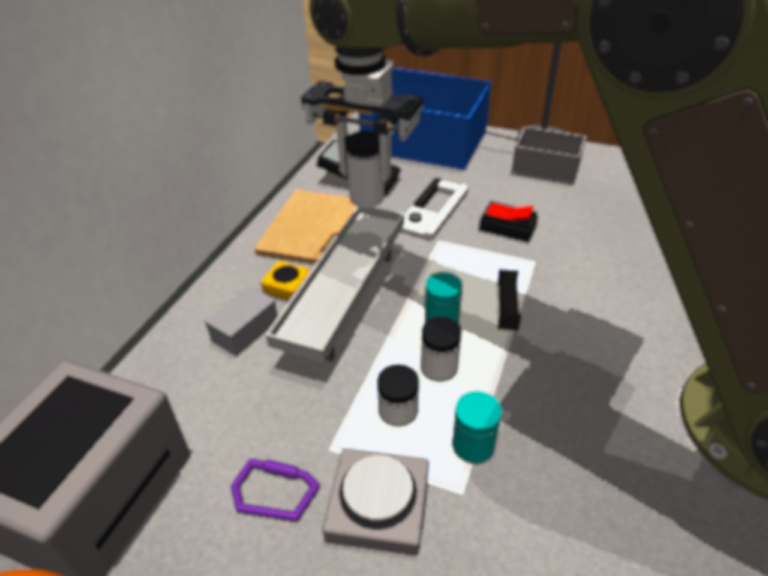

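View pics/t7.png

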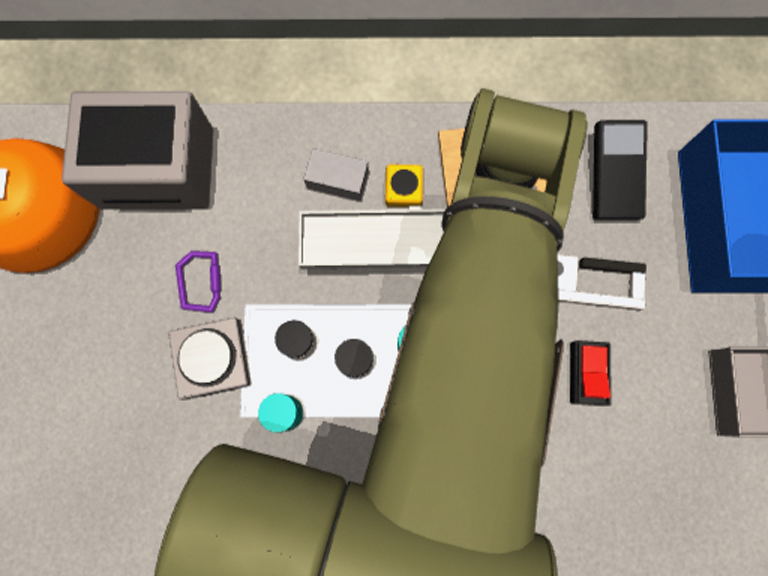

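step_arm --motion '[[[0.035,0.0005,0,0,0,0],[0.03,0,0,0,0,0],[0.01,0,0,0,0,0],[0.005,0,0,0,0,0],[0.003,0,0,0,0,0],[0.0015,0,0,0,0,0],[0,0,0,0,0,0]]]'

```text
time_s: 17.45
ee_pos: [0.6697, -0.1401, 0.1028]
eef_rot: [1.283, 1.57, -0.288]
force: [0.0, -0.6, -2.4]
grip_width: 0.0596
```

step_arm --motion '[[[0.001,0,0,0,0,0],[0,0,0,0,0,0]]]'

```text
time_s: 17.7
ee_pos: [0.6698, -0.1402, 0.1024]
eef_rot: [1.202, 1.57, -0.369]
force: [-2.3, 0.3, 5.1]
grip_width: 0.0594
```

```bash
python3 - <<'E'
from h import *
S=camera("side")
save(S,"s8.png",(190,80,310,240),4)
E
```

```text
(no output)
```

View pics/s8.png

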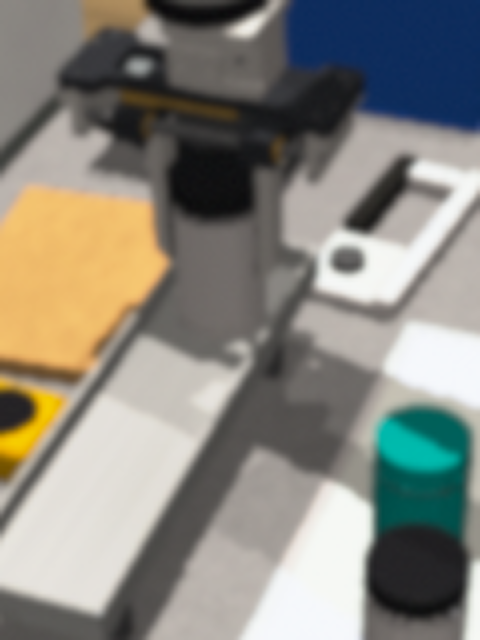

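step_arm --motion '[[[0,0,0,0,0,0],[0,0,0,0,0,0],[0,0,0,0,0,0],[0,0,0,0,0,0],[0,0,0,0,0,0],[-0.03,0,0,0,0,0],[-0.04,0,0,0,0,0],[-0.04,0,0,0,0,0],[0,-0.05,-0.03,0,0,0],[0,-0.05,-0.05,0,0,0],[0,-0.05,-0.05,0,0,0],[0,0,0,0,0,0]]]' --fingers 0.094

```text
time_s: 19.25
ee_pos: [0.5293, -0.0195, 0.2121]
eef_rot: [2.04, 1.57, 0.471]
force: [1.7, -0.1, 0.2]
grip_width: 0.0936
```

```bash
python3 - <<'E'
from h import *
go((.4715,.058,.15),(.4715,.058,.042),jaw=0)
S=camera("side");T=camera("top")
P=[(.503,.1555,.070),(.4715,.058,.084)]
P2=[(.6698,-.1402,.172)]
for c,nm,box,s in((T,"t9.png",(160,130,420,270),3),(S,"s9.png",(190,80,350,310),2.5)):
    pts=[]
    for x,y,h in P:
        pts+=list(proj(c,circ(x,y,h,.03)))
    for x,y,h in P2:pts+=list(proj(c,circ(x,y,h,.03)))
    save(c,nm,box,s,pts)
E
```

```text
t 19.25 p [ 0.5293 -0.0195  0.2121] F [ 1.7 -0.1  0.2] w 0.0936
jaw yaw 0.14 x axis [ 3.e-04  2.e-04 -1.e+00]
rotvec deg [ 0.14 -0.01 -0.02]
 (shifts below in the turned frame)
to [0.4715 0.058  0.15  ] shift mm [ 62.1 -57.8 -77.5] norm 114.9
to [0.4715 0.058  0.042 ] shift mm [108.   0.   0.] norm 108.0
```

View pics/t9.png

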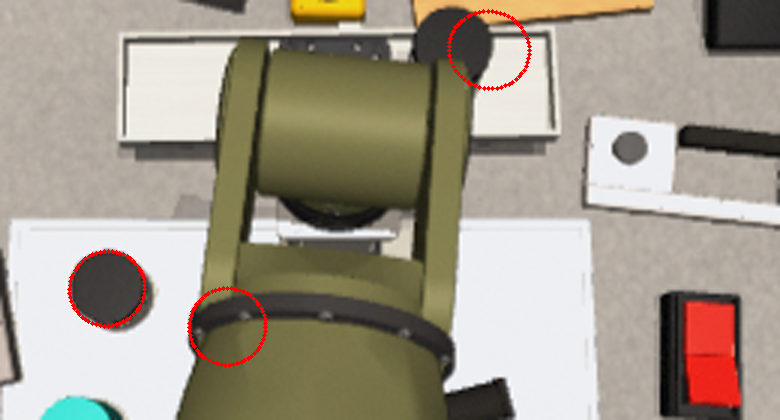

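View pics/s9.png

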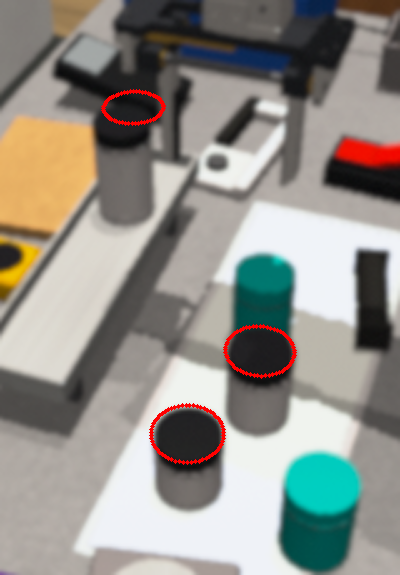

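```bash
python3 - <<'E'
from h import *
from scipy.optimize import least_squares
T=camera("top");S=camera("side")
a=np.array((453,47))/3+(160,130)-.5;b=np.array((121,128))/2.5+(190,80)-.5
r=least_squares(lambda p:np.r_[proj(T,p)[0]-a,proj(S,p)[0]-b],[.6,0,.1]);print(r.x,r.fun)
save(T,"t10.png",(190,120,360,200),4.5)
save(S,"s10.png",(190,100,290,240),4)
E
```

```text
[ 0.67416741 -0.11449767  0.16260676] [ 0.09190435  0.35962305 -0.39465239 -0.10432519]
```

View pics/t10.png

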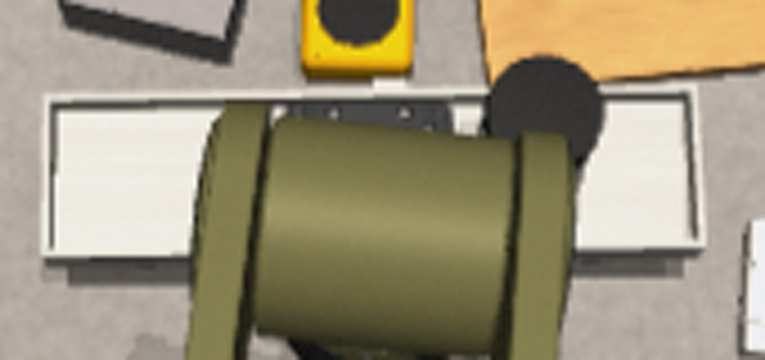

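View pics/s10.png

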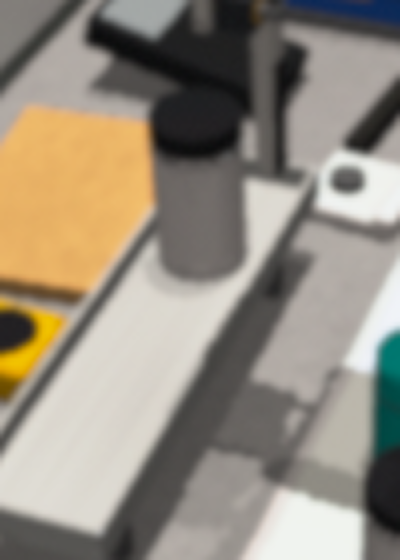

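step_arm --motion '[[[0,-0.0289,-0.0388,0,0,0],[0.02,-0.0289,-0.0388,0,0,0],[0.042,0,0,0,0,0],[0,0,0,0,0,0],[0,0,0,0,0,0]]]'

```text
time_s: 20.08
ee_pos: [0.4746, 0.0553, 0.1506]
eef_rot: [1.566, 1.57, -0.006]
force: [-0.1, -0.1, 1.1]
grip_width: 0.0939
```

```bash
python3 - <<'E'
from h import *
go((.4715,.058,.042),jaw=0)
S=camera("side");T=camera("top")
save(S,"s11.png",(190,80,350,310),2.5)
save(T,"t11.png",(160,120,380,270),3.4)
E
```

```text
t 20.07 p [0.4746 0.0553 0.1506] F [-0.1 -0.1  1.1] w 0.0939
jaw yaw -0.07 x axis [ 0.001 -0.    -1.   ]
rotvec deg [-0.07  0.   -0.06]
 (shifts below in the turned frame)
to [0.4715 0.058  0.042 ] shift mm [108.6  -3.1  -2.7] norm 108.7
```

View pics/s11.png

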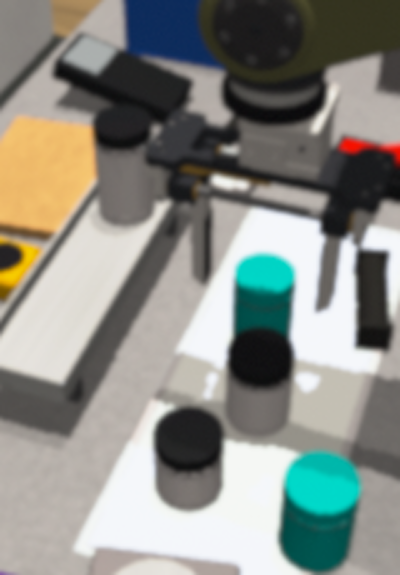

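View pics/t11.png

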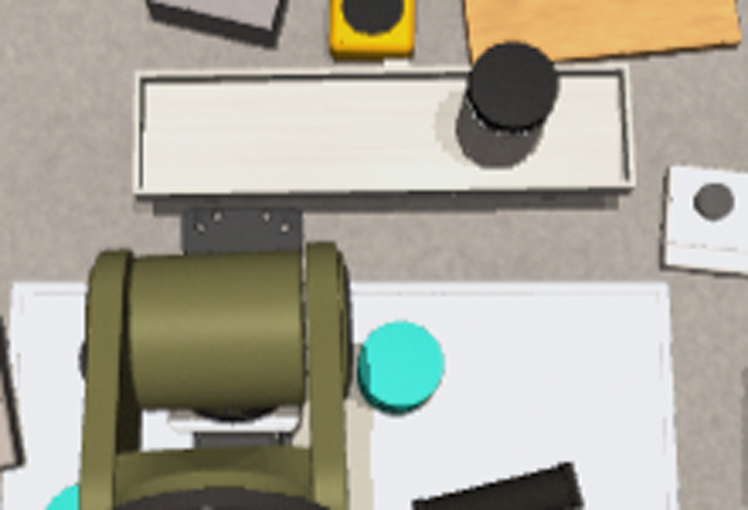

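step_arm --motion '[[[0,-0.003,-0.0027,0,0,0],[0.035,0,0,0,0,0],[0.035,0,0,0,0,0],[0.025,0,0,0,0,0],[0.0136,0,0,0,0,0],[0,0,0,0,0,0]]]'

```text
time_s: 20.92
ee_pos: [0.4704, 0.0587, 0.0408]
eef_rot: [-1.561, 1.57, -3.132]
force: [-0.8, -0.2, -0.2]
grip_width: 0.0939
```

step_arm --motion '[[[0,0,0,0,0,0],[0,0,0,0,0,0],[0,0,0,0,0,0],[0,0,0,0,0,0],[0,0,0,0,0,0],[0,0,0,0,0,0]]]' --fingers 0.05

```text
time_s: 21.68
ee_pos: [0.4708, 0.0587, 0.0412]
eef_rot: [1.601, 1.57, 0.03]
force: [0.3, 0.5, 5.1]
grip_width: 0.0595
```

```bash
python3 - <<'E'
from h import *
p=pose()[0]
go((p[0],p[1],.17),(.476,.301,.17),(.476,.301,.092),jaw=0)
save(camera("side"),"s12.png",(190,80,350,310),2.5)
E
```

```text
t 21.68 p [0.4708 0.0587 0.0412] F [0.3 0.5 5.1] w 0.0595
jaw yaw -0.01 x axis [ 7.e-04  0.e+00 -1.e+00]
rotvec deg [-0.01 -0.   -0.04]
 (shifts below in the turned frame)
to [0.4708 0.0587 0.17  ] shift mm [-128.8    0.     0. ] norm 128.8
to [0.476 0.301 0.17 ] shift mm [   0.     5.2 -242.3] norm 242.4
to [0.476 0.301 0.092] shift mm [78.  0.  0.] norm 78.0
```

View pics/s12.png

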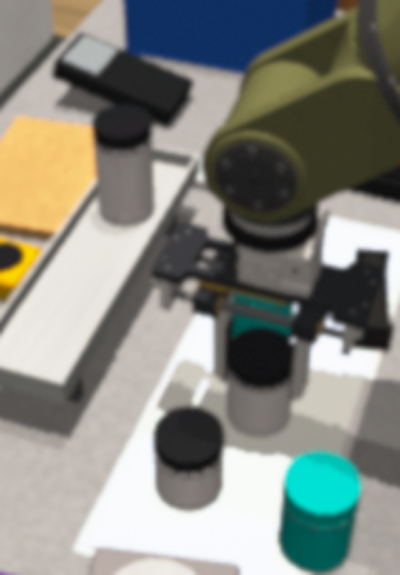

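step_arm --motion '[[[-0.02,0,0,0,0,0],[-0.05,0,0,0,0,0],[-0.05,0,0,0,0,0],[0,0.001,-0.0485,0,0,0],[0,0.001,-0.0485,0,0,0],[0,0.001,-0.0485,0,0,0],[0,0.001,-0.0485,0,0,0],[0,0.001,-0.0485,0,0,0],[0,0,0,0,0,0],[0,0,0,0,0,0],[0,0,0,0,0,0]]]'

```text
time_s: 23.1
ee_pos: [0.4756, 0.3002, 0.1607]
eef_rot: [-0.78, 1.57, -2.352]
force: [0.1, -0.3, -3.1]
grip_width: 0.0593
```

```bash
python3 - <<'E'
from h import *
go((.476,.301,.093),jaw=0)
save(camera("side"),"s13.png",(190,180,350,370),3)
E
```

```text
t 23.1 p [0.4756 0.3002 0.1607] F [ 0.1 -0.3 -3.1] w 0.0593
jaw yaw -0.07 x axis [-3.e-04 -3.e-04 -1.e+00]
rotvec deg [-0.07  0.02  0.02]
 (shifts below in the turned frame)
to [0.476 0.301 0.093] shift mm [67.7  0.4 -0.8] norm 67.7
```

View pics/s13.png

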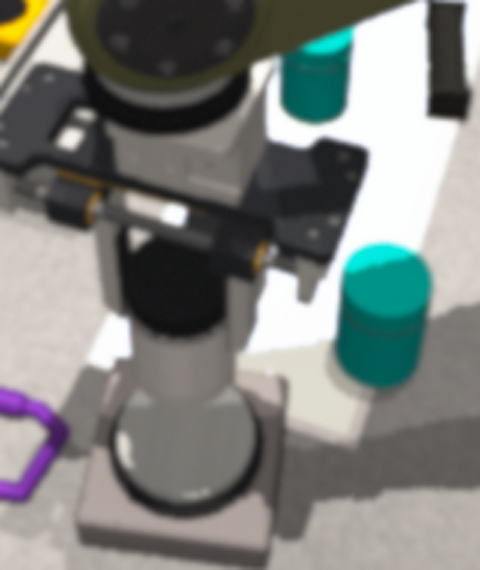

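step_arm --motion '[[[0.03,0,-0.0005,0,0,0],[0.025,0,0,0,0,0],[0.012,0,0,0,0,0],[0.004,0,0,0,0,0],[0.004,0,0,0,0,0],[0.004,0,0,0,0,0],[0.003,0,0,0,0,0],[0,0,0,0,0,0],[0,0,0,0,0,0]]]'

```text
time_s: 24.28
ee_pos: [0.476, 0.3018, 0.0804]
eef_rot: [1.925, 1.569, 0.354]
force: [-3.3, -4.2, 9.8]
grip_width: 0.0596
```

step_arm --motion '[[[0.0015,0,0,0,0,0],[0,0,0,0,0,0],[0,0,0,0,0,0]]]'

```text
time_s: 24.65
ee_pos: [0.4761, 0.3018, 0.0791]
eef_rot: [1.957, 1.569, 0.386]
force: [-4.8, -4.9, 12.3]
grip_width: 0.0594
```

step_arm --motion '[[[0.002,0,0,0,0,0],[0,0,0,0,0,0],[0,0,0,0,0,0]]]'

```text
time_s: 25.02
ee_pos: [0.4762, 0.3019, 0.079]
eef_rot: [2.042, 1.568, 0.471]
force: [-11.7, -8.4, 32.9]
grip_width: 0.0593
```

Hard stop reached (33 N, z unchanged). Hold.

step_arm --motion '[[[0,0,0,0,0,0],[0,0,0,0,0,0],[0,0,0,0,0,0],[0,0,0,0,0,0],[0,0,0,0,0,0],[0,0,0,0,0,0],[0,0,0,0,0,0],[0,0,0,0,0,0],[0,0,0,0,0,0],[0,0,0,0,0,0],[0,0,0,0,0,0],[0,0,0,0,0,0]]]'

```text
time_s: 26.52
ee_pos: [0.4762, 0.302, 0.079]
eef_rot: [2.022, 1.568, 0.451]
force: [-12.7, -8.9, 33.1]
grip_width: 0.0596
```

step_arm --motion '[[[0,0,0,0,0,0],[0,0,0,0,0,0],[0,0,0,0,0,0],[0,0,0,0,0,0],[0,0,0,0,0,0],[0,0,0,0,0,0],[0,0,0,0,0,0],[0,0,0,0,0,0]]]'

```text
time_s: 27.52
ee_pos: [0.4762, 0.3019, 0.079]
eef_rot: [2.03, 1.568, 0.459]
force: [-11.8, -9.2, 32.8]
grip_width: 0.0595
```

```bash
python3 - <<'E'
from h import *
p=pose()[0]
go((p[0],p[1],.19),(.668,-.015,.19),(.668,-.015,.102),jaw=0)
save(camera("side"),"s14.png",None,1.5)
E
```

```text
t 27.52 p [0.4762 0.3019 0.079 ] F [-11.8  -9.2  32.8] w 0.0595
jaw yaw -0.01 x axis [ 0.0024  0.0012 -1.    ]
rotvec deg [-0.01 -0.07 -0.14]
 (shifts below in the turned frame)
to [0.4762 0.3019 0.19  ] shift mm [-111.    0.    0.] norm 111.0
to [ 0.668 -0.015  0.19 ] shift mm [  0.  191.8 316.9] norm 370.5
to [ 0.668 -0.015  0.102] shift mm [88.  0.  0.] norm 88.0
```

View pics/s14.png

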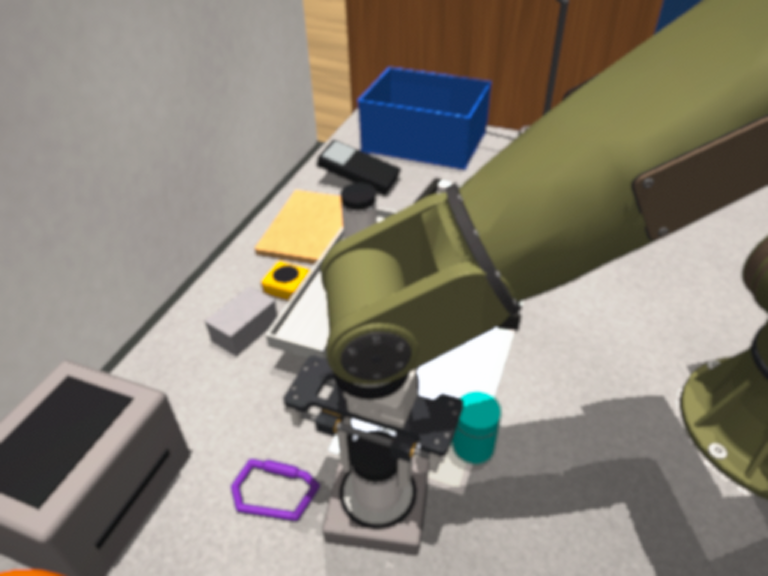

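step_arm --motion '[[[-0.021,0,0,0,0,0],[-0.045,0,0,0,0,0],[-0.045,0,0,0,0,0],[0,0.024,0.0396,0,0,0],[0,0.024,0.0396,0,0,0],[0,0.024,0.0396,0,0,0],[0,0.024,0.0396,0,0,0],[0,0.024,0.0396,0,0,0],[0,0.024,0.0396,0,0,0],[0,0.024,0.0396,0,0,0],[0,0.024,0.0396,0,0,0],[0,0,0,0,0,0]]]'

```text
time_s: 29.08
ee_pos: [0.6683, -0.018, 0.1859]
eef_rot: [0.76, 1.57, -0.814]
force: [-0.2, 0.4, -3.5]
grip_width: 0.0593
```

step_arm --motion '[[[0,0,0,0,0,0],[0,0,0,0,0,0]]]'

```text
time_s: 29.32
ee_pos: [0.6672, -0.0141, 0.1867]
eef_rot: [1.835, 1.57, 0.265]
force: [-0.0, 0.0, -2.8]
grip_width: 0.0595
```

```bash
python3 - <<'E'
from h import *
go((.668,-.015,.102),jaw=0)
save(camera("side"),"s15.png",None,1.5)
E
```

```text
t 29.32 p [ 0.6672 -0.0141  0.1867] F [-0.   0.  -2.8] w 0.0595
jaw yaw 0.06 x axis [ 4.e-04  1.e-04 -1.e+00]
rotvec deg [ 0.06 -0.01 -0.02]
 (shifts below in the turned frame)
to [ 0.668 -0.015  0.102] shift mm [84.7  0.8  0.9] norm 84.7
```

View pics/s15.png

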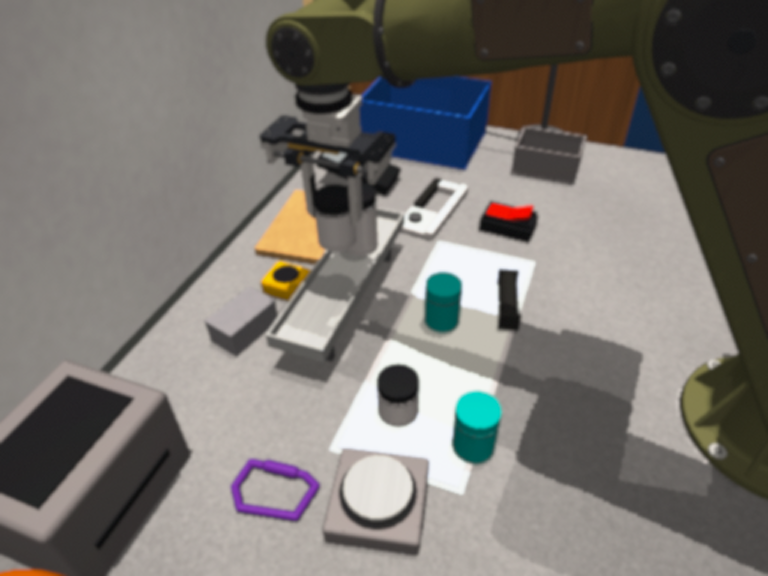

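step_arm --motion '[[[0.035,0.0008,0.0009,0,0,0],[0.03,0,0,0,0,0],[0.01,0,0,0,0,0],[0.006,0,0,0,0,0],[0.003,0,0,0,0,0],[0.002,0,0,0,0,0],[0,0,0,0,0,0],[0,0,0,0,0,0]]]'

```text
time_s: 30.38
ee_pos: [0.6686, -0.0161, 0.1012]
eef_rot: [1.522, 1.569, -0.049]
force: [-0.1, 0.6, 3.3]
grip_width: 0.0593
```

Touching (net ≈6 N). Release and rise straight up.

step_arm --motion '[[[0,0,0,0,0,0],[0,0,0,0,0,0],[0,0,0,0,0,0],[0,0,0,0,0,0],[0,0,0,0,0,0],[-0.03,0,0,0,0,0],[-0.04,0,0,0,0,0],[-0.04,0,0,0,0,0],[0,-0.04,-0.04,0,0,0],[0,-0.04,-0.04,0,0,0],[0,0,0,0,0,0],[0,0,0,0,0,0]]]' --fingers 0.094

```text
time_s: 31.88
ee_pos: [0.5887, 0.0637, 0.2107]
eef_rot: [1.412, 1.57, -0.159]
force: [-0.6, 0.1, 0.6]
grip_width: 0.0942
```

```bash
python3 - <<'E'
from h import *
go((.503,.1555,.15),(.503,.1555,.036),jaw=0)
S=camera("side");T=camera("top")
for c,nm,box,s in((T,"t16.png",(160,120,420,270),3),(S,"s16.png",(190,80,350,310),2.5)):
    pts=list(proj(c,circ(.503,.1555,.07,.03)))+list(proj(c,circ(.6686,-.016,.144,.03)))+list(proj(c,circ(.672,-.113,.172,.03)))
    save(c,nm,box,s,pts)
E
```

```text
t 31.88 p [0.5887 0.0637 0.2107] F [-0.6  0.1  0.6] w 0.0942
jaw yaw 0.0 x axis [ 8.e-04 -1.e-04 -1.e+00]
rotvec deg [ 0.    0.01 -0.05]
 (shifts below in the turned frame)
to [0.503  0.1555 0.15  ] shift mm [ 60.7 -85.7 -91.8] norm 139.5
to [0.503  0.1555 0.036 ] shift mm [114.   0.   0.] norm 114.0
```

View pics/t16.png

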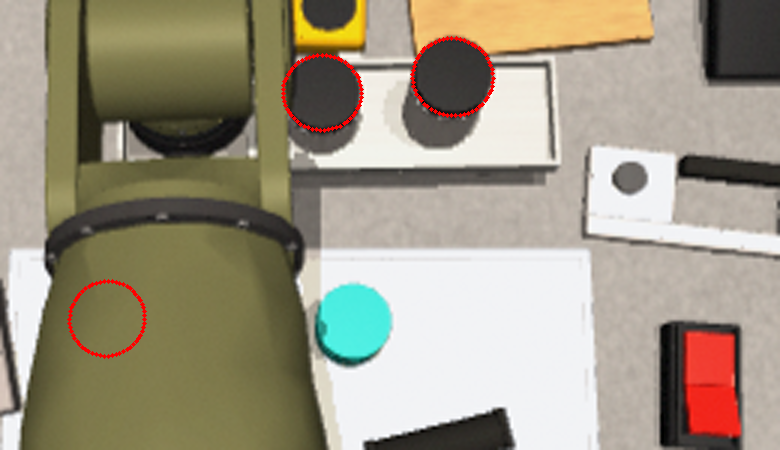

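View pics/s16.png

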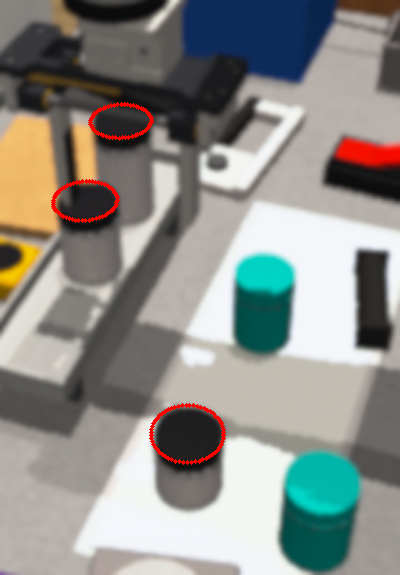

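step_arm --motion '[[[0,-0.0286,-0.0306,0,0,0],[0,-0.0286,-0.0306,0,0,0],[0,-0.0286,-0.0306,0,0,0],[0.05,0,0,0,0,0],[0,0,0,0,0,0],[0,0,0,0,0,0]]]'

```text
time_s: 32.72
ee_pos: [0.5036, 0.1553, 0.1617]
eef_rot: [1.745, 1.57, 0.173]
force: [-1.4, -0.4, -0.4]
grip_width: 0.094
```

```bash
python3 - <<'E'
from h import *
go((.503,.1555,.036),jaw=0)
save(camera("side"),"s17.png",(190,130,350,310),3)
E
```

```text
t 32.73 p [0.5036 0.1553 0.1617] F [-1.4 -0.4 -0.4] w 0.094
jaw yaw -0.07 x axis [ 1.e-03  2.e-04 -1.e+00]
rotvec deg [-0.07 -0.01 -0.06]
 (shifts below in the turned frame)
to [0.503  0.1555 0.036 ] shift mm [125.7  -0.6  -0.2] norm 125.7
```

View pics/s17.png

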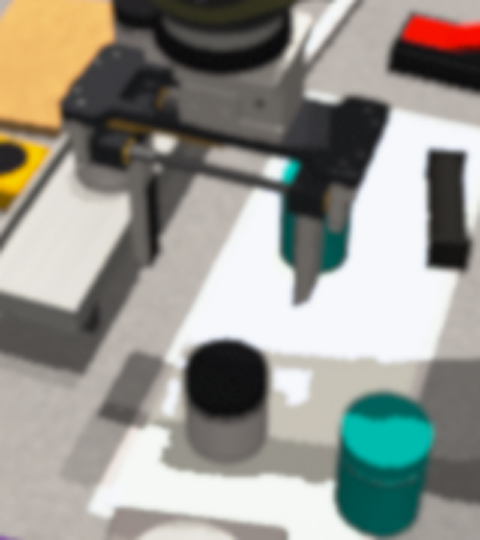

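step_arm --motion '[[[0.04,0,0,0,0,0],[0.04,0,0,0,0,0],[0.03,0,0,0,0,0],[0.0155,0,0,0,0,0],[0,0,0,0,0,0]]]'

```text
time_s: 33.4
ee_pos: [0.5029, 0.1556, 0.0352]
eef_rot: [-1.159, 1.571, -2.731]
force: [-0.7, 0.4, 0.6]
grip_width: 0.0936
```

step_arm --motion '[[[0,0,0,0,0,0],[0,0,0,0,0,0],[0,0,0,0,0,0],[0,0,0,0,0,0],[0,0,0,0,0,0],[0,0,0,0,0,0]]]' --fingers 0.05

```text
time_s: 34.15
ee_pos: [0.5028, 0.1558, 0.0352]
eef_rot: [1.8, 1.57, 0.229]
force: [0.2, -0.6, 6.2]
grip_width: 0.0595
```

```bash
python3 - <<'E'
from h import *
p=pose()[0]
go((p[0],p[1],.14),(.476,.301,.14),(.476,.301,.087),jaw=0)
E
```

```text
t 34.15 p [0.5028 0.1558 0.0352] F [ 0.2 -0.6  6.2] w 0.0595
jaw yaw -0.01 x axis [ 7.e-04  2.e-04 -1.e+00]
rotvec deg [-0.01 -0.01 -0.04]
 (shifts below in the turned frame)
to [0.5028 0.1558 0.14  ] shift mm [-104.8    0.     0. ] norm 104.8
to [0.476 0.301 0.14 ] shift mm [   0.   -26.8 -145.2] norm 147.6
to [0.476 0.301 0.087] shift mm [53.  0.  0.] norm 53.0
```

step_arm --motion '[[[-0.02,0,0,0,0,0],[-0.04,0,0,0,0,0],[-0.045,0,0,0,0,0],[0,-0.0089,-0.0484,0,0,0],[0,-0.0089,-0.0484,0,0,0],[0,-0.0089,-0.0484,0,0,0],[0,0,0,0,0,0],[0,0,0,0,0,0],[0,0,0,0,0,0]]]'

```text
time_s: 35.28
ee_pos: [0.476, 0.3, 0.1397]
eef_rot: [-0.914, 1.57, -2.487]
force: [-0.2, 0.2, -2.7]
grip_width: 0.0595
```

```bash
python3 - <<'E'
from h import *
go((.476,.301,.086),jaw=0)
save(camera("side"),"s18.png",(190,180,350,370),3)
E
```

```text
t 35.27 p [0.476  0.3    0.1397] F [-0.2  0.2 -2.7] w 0.0595
jaw yaw -0.08 x axis [-4.e-04 -3.e-04 -1.e+00]
rotvec deg [-0.08  0.02  0.03]
 (shifts below in the turned frame)
to [0.476 0.301 0.086] shift mm [53.7 -0.  -1. ] norm 53.7
```

View pics/s18.png

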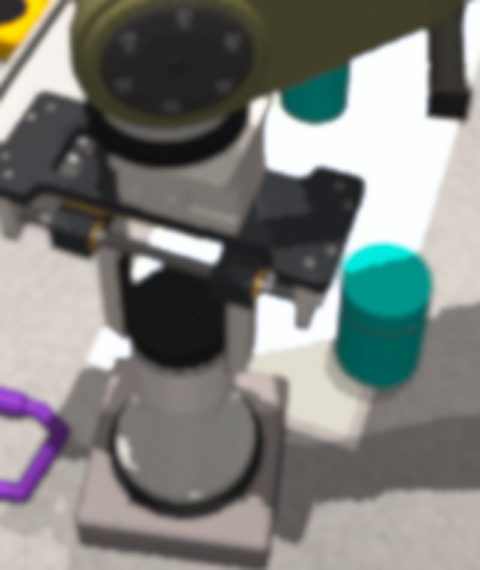

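step_arm --motion '[[[0.03,0,-0.001,0,0,0],[0.016,0,0,0,0,0],[0.007,0,0,0,0,0],[0.004,0,0,0,0,0],[0.004,0,0,0,0,0],[0.004,0,0,0,0,0],[0.002,0,0,0,0,0],[0,0,0,0,0,0],[0,0,0,0,0,0]]]'

```text
time_s: 36.45
ee_pos: [0.4762, 0.3021, 0.0742]
eef_rot: [1.945, 1.569, 0.374]
force: [-4.1, -3.7, 9.3]
grip_width: 0.0596
```

step_arm --motion '[[[0.002,0,0,0,0,0],[0,0,0,0,0,0],[0,0,0,0,0,0]]]'

```text
time_s: 36.83
ee_pos: [0.4763, 0.3022, 0.0732]
eef_rot: [2.024, 1.569, 0.453]
force: [-7.5, -5.9, 20.1]
grip_width: 0.0594
```

step_arm --motion '[[[0.001,0,0,0,0,0],[0,0,0,0,0,0],[0,0,0,0,0,0],[0,0,0,0,0,0],[0,0,0,0,0,0],[0,0,0,0,0,0],[0,0,0,0,0,0],[0,0,0,0,0,0],[0,0,0,0,0,0],[0,0,0,0,0,0],[0,0,0,0,0,0],[0,0,0,0,0,0]]]'

```text
time_s: 38.33
ee_pos: [0.4764, 0.3022, 0.0731]
eef_rot: [2.052, 1.569, 0.481]
force: [-11.7, -8.3, 30.6]
grip_width: 0.0593
```

step_arm --motion '[[[0,0,0,0,0,0],[0,0,0,0,0,0],[0,0,0,0,0,0],[0,0,0,0,0,0],[0,0,0,0,0,0],[0,0,0,0,0,0],[0,0,0,0,0,0],[0,0,0,0,0,0],[0,0,0,0,0,0]]]'

```text
time_s: 39.45
ee_pos: [0.4763, 0.3023, 0.0731]
eef_rot: [2.051, 1.569, 0.48]
force: [-11.6, -8.5, 30.4]
grip_width: 0.0592
```

```bash
python3 - <<'E'
from h import *
p=pose()[0]
go((p[0],p[1],.18),(.667,.080,.18),(.667,.080,.096),jaw=0)
save(camera("side"),"s19.png",(190,180,350,370),3)
E
```

```text
t 39.45 p [0.4763 0.3023 0.0731] F [-11.6  -8.5  30.4] w 0.0592
jaw yaw -0.01 x axis [ 0.002   0.0011 -1.    ]
rotvec deg [-0.01 -0.06 -0.12]
 (shifts below in the turned frame)
to [0.4763 0.3023 0.18  ] shift mm [-106.9    0.     0. ] norm 106.9
to [0.667 0.08  0.18 ] shift mm [  0.  190.7 222.3] norm 292.8
to [0.667 0.08  0.096] shift mm [84.  0.  0.] norm 84.0
```

View pics/s19.png

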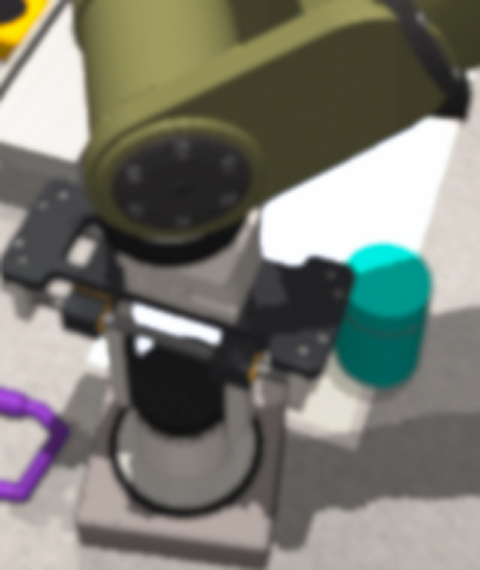

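step_arm --motion '[[[-0.022,0,0,0,0,0],[-0.045,0,0,0,0,0],[-0.045,0,0,0,0,0],[0,0.0272,0.0317,0,0,0],[0,0.0272,0.0317,0,0,0],[0,0.0272,0.0317,0,0,0],[0,0.0272,0.0317,0,0,0],[0,0.0272,0.0317,0,0,0],[0,0.0272,0.0317,0,0,0],[0,0.0272,0.0317,0,0,0],[0,0,0,0,0,0],[0,0,0,0,0,0]]]'

```text
time_s: 41.0
ee_pos: [0.666, 0.0803, 0.1817]
eef_rot: [-2.516, 1.571, 2.197]
force: [0.3, 0.0, -2.5]
grip_width: 0.0592
```

```bash
python3 - <<'E'
from h import *
go((.667,.080,.0955),jaw=0)
save(camera("side"),"s20.png",(160,80,330,250),3.2)
E
```

```text
t 41.0 p [0.666  0.0803 0.1817] F [ 0.3  0.  -2.5] w 0.0592
jaw yaw -0.01 x axis [-2.e-04  2.e-04 -1.e+00]
rotvec deg [-0.01 -0.01  0.01]
 (shifts below in the turned frame)
to [0.667  0.08   0.0955] shift mm [86.2  1.   0.3] norm 86.2
```

View pics/s20.png

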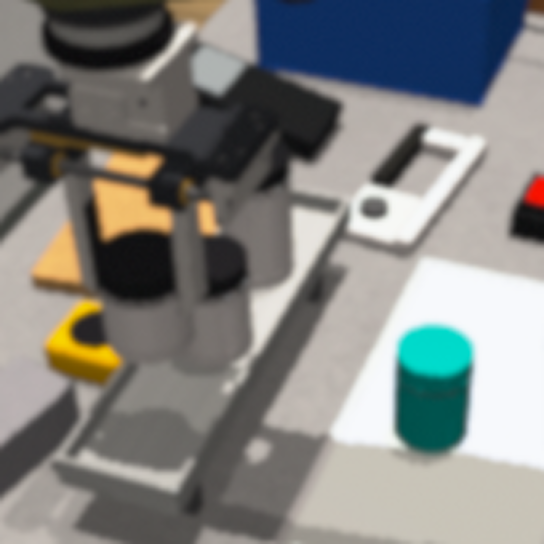

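step_arm --motion '[[[0.035,0.001,0.0003,0,0,0],[0.03,0,0,0,0,0],[0.01,0,0,0,0,0],[0.006,0,0,0,0,0],[0.003,0,0,0,0,0],[0.002,0,0,0,0,0],[0,0,0,0,0,0],[0,0,0,0,0,0]]]'

```text
time_s: 42.05
ee_pos: [0.6673, 0.0797, 0.0962]
eef_rot: [1.62, 1.57, 0.049]
force: [0.0, 0.7, -3.1]
grip_width: 0.0591
```

step_arm --motion '[[[0.0012,0,0,0,0,0],[0,0,0,0,0,0],[0,0,0,0,0,0]]]'

```text
time_s: 42.42
ee_pos: [0.6674, 0.0797, 0.0953]
eef_rot: [1.605, 1.57, 0.034]
force: [-1.2, -0.9, 5.7]
grip_width: 0.0599
```

step_arm --motion '[[[0,0,0,0,0,0],[0,0,0,0,0,0],[0,0,0,0,0,0],[0,0,0,0,0,0],[0,0,0,0,0,0],[-0.03,0,0,0,0,0],[-0.04,0,0,0,0,0],[-0.05,0,0,0,0,0],[0,-0.05,0,0,0,0],[0,-0.06,0,0,0,0],[0,-0.06,0,0,0,0],[0,0,0,0,0,0]]]' --fingers 0.094

```text
time_s: 43.92
ee_pos: [0.4941, 0.0799, 0.2149]
eef_rot: [-1.523, 1.57, -3.094]
force: [1.0, -0.1, 0.1]
grip_width: 0.094
```

```bash
python3 - <<'E'
from h import *
go((.422,-.330,.2),(.422,-.330,.052),jaw=0)
S=camera("side");T=camera("top")
for c,nm,box,s in((T,"t21.png",(160,120,420,290),3),(S,"s21.png",(160,80,350,310),2.5)):
    pts=list(proj(c,circ(.667,.080,.13,.03)))+list(proj(c,circ(.6686,-.016,.144,.03)))+list(proj(c,circ(.672,-.113,.172,.03)))
    save(c,nm,box,s,pts)
E
```

```text
t 43.92 p [0.4941 0.0799 0.2149] F [ 1.  -0.1  0.1] w 0.094
jaw yaw 0.02 x axis [-5.e-04 -0.e+00 -1.e+00]
rotvec deg [0.02 0.   0.03]
 (shifts below in the turned frame)
to [ 0.422 -0.33   0.2  ] shift mm [ 14.9 -72.1 409.9] norm 416.4
to [ 0.422 -0.33   0.052] shift mm [148.   0.   0.] norm 148.0
```

View pics/t21.png

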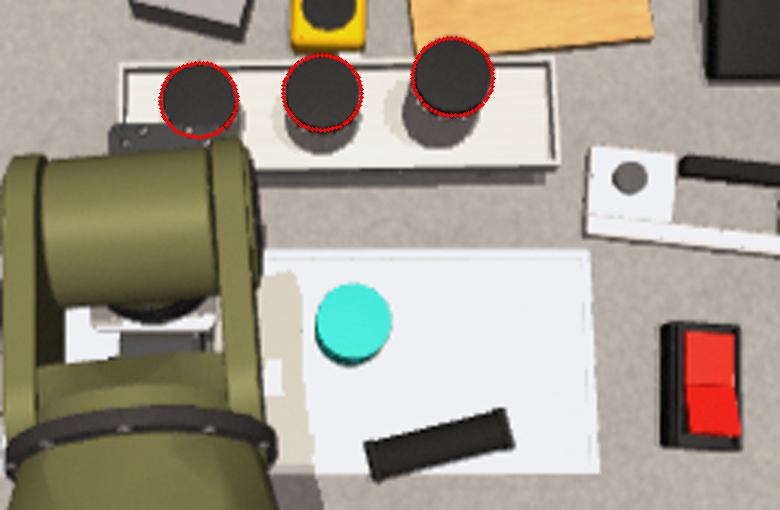

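View pics/s21.png

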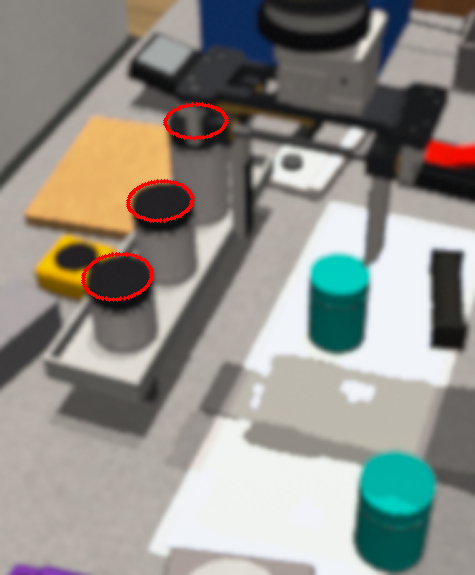

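All three stand in the rack. Now to the rocker's near end.

step_arm --motion '[[[0,-0.008,0.0455,0,0,0],[0,-0.008,0.0455,0,0,0],[0,-0.008,0.0455,0,0,0],[0,-0.008,0.0455,0,0,0],[0,-0.008,0.0455,0,0,0],[0,-0.008,0.0455,0,0,0],[0,-0.008,0.0455,0,0,0],[0,-0.008,0.0455,0,0,0],[0,-0.008,0.0455,0,0,0],[0.05,0,0,0,0,0],[0.05,0,0,0,0,0],[0,0,0,0,0,0]]]' --fingers 0

```text
time_s: 45.52
ee_pos: [0.4245, -0.3295, 0.1117]
eef_rot: [-2.293, 1.565, 2.419]
force: [1.1, -0.2, 1.4]
grip_width: 0.0002
```

```bash
python3 - <<'E'
from h import *
go((.422,-.330,.052),(.422,-.33,.04),jaw=0)
E
```

```text
t 45.52 p [ 0.4245 -0.3295  0.1117] F [ 1.1 -0.2  1.4] w 0.0002
jaw yaw -0.03 x axis [-0.0045  0.004  -1.    ]
rotvec deg [-0.03 -0.23  0.26]
 (shifts below in the turned frame)
to [ 0.422 -0.33   0.052] shift mm [59.7 -2.5  0.5] norm 59.8
to [ 0.422 -0.33   0.04 ] shift mm [12.  0.  0.] norm 12.0
```

step_arm --motion '[[[0.03,-0.001,0,0,0,0],[0.02,0,0,0,0,0],[0.008,0,0,0,0,0],[0.005,0,0,0,0,0],[0.005,0,0,0,0,0],[0.003,0,0,0,0,0],[0,0,0,0,0,0],[0,0,0,0,0,0]]]'

```text
time_s: 46.52
ee_pos: [0.4242, -0.3298, 0.0438]
eef_rot: [1.092, 1.57, -0.479]
force: [1.3, -1.4, 0.5]
grip_width: 0.0002
```

step_arm --motion '[[[0.003,0,0,0,0,0],[0.002,0,0,0,0,0],[0.0005,0,0,0,0,0],[0,0,0,0,0,0],[0,0,0,0,0,0]]]'

```text
time_s: 47.15
ee_pos: [0.4242, -0.33, 0.0397]
eef_rot: [0.59, 1.57, -0.981]
force: [-8.1, 4.7, 22.6]
grip_width: 0.0004
```

Hard stop. Rise away and check.

step_arm --motion '[[[-0.03,0,0,0,0,0],[-0.05,0,0,0,0,0],[-0.06,0,0,0,0,0],[-0.02,0,-0.05,0,0,0],[0,0,-0.05,0,0,0],[0,0,-0.05,0,0,0],[0,0,0,0,0,0],[0,0,0,0,0,0]]]'

```text
time_s: 48.15
ee_pos: [0.4242, -0.18, 0.1981]
eef_rot: [0.231, 1.571, -1.339]
force: [-0.3, -0.4, -0.7]
grip_width: 0.0005
```

```bash
python3 - <<'E'
from h import *
S=camera("side");T=camera("top")
save(S,"s22.png",None,1.5)
save(T,"t22.png",None,1.5)
save(S,"sw22.png",(310,125,370,165),8)
save(T,"swt22.png",(370,215,420,280),6)
go((.45,-.2,.2))
E
```

```text
t 48.25 p [ 0.4241 -0.1805  0.1979] F [-0.4 -0.7 -0.4] w 0.0003
jaw yaw -0.07 x axis [-4.e-04  1.e-04 -1.e+00]
to [ 0.45 -0.2   0.2 ] shift mm [-2.1 25.9 19.4] norm 32.5
```

View pics/s22.png

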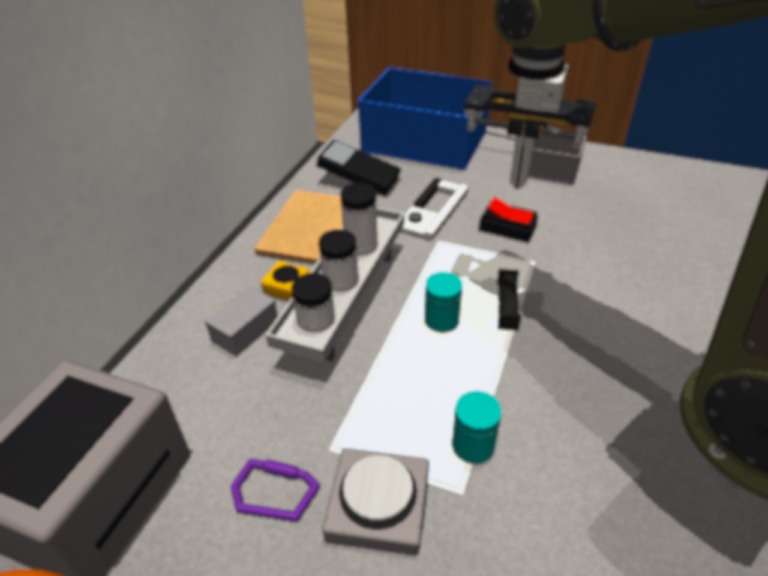

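View pics/t22.png

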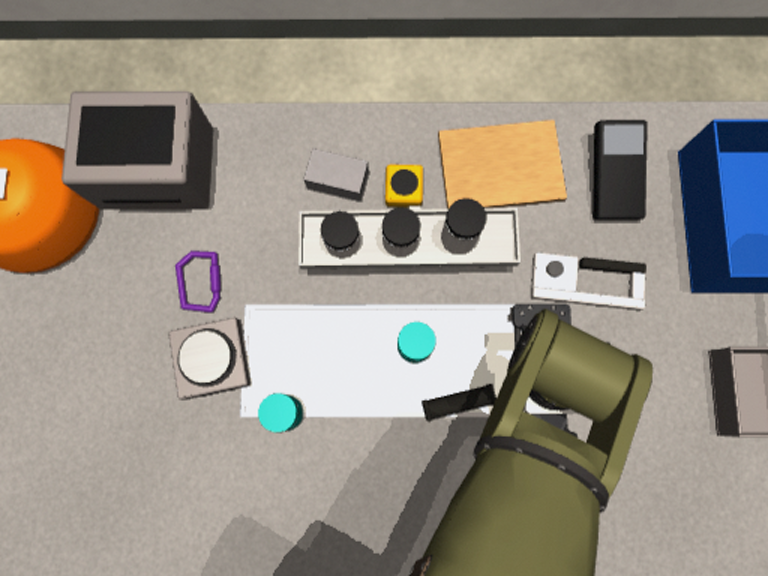

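View pics/sw22.png

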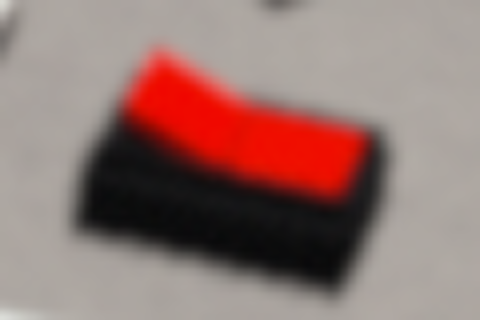

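```bash
python3 - <<'E'
from h import *
T=camera("top");S=camera("side")
P=((.667,.080,.13),(.6686,-.016,.144),(.672,-.113,.172))
for c,nm,b in((T,"t23.png",(190,125,360,190)),(S,"s23.png",(170,110,280,245))):
    pts=[]
    for x,y,h in P: pts+=list(proj(c,circ(x,y,h,.03,40)))+list(proj(c,circ(x,y,.06,.03,40)))
    save(c,nm,b,4,pts)
E
```

```text
(no output)
```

View pics/t23.png

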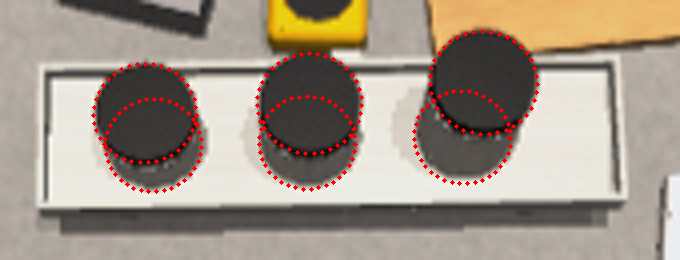

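View pics/s23.png

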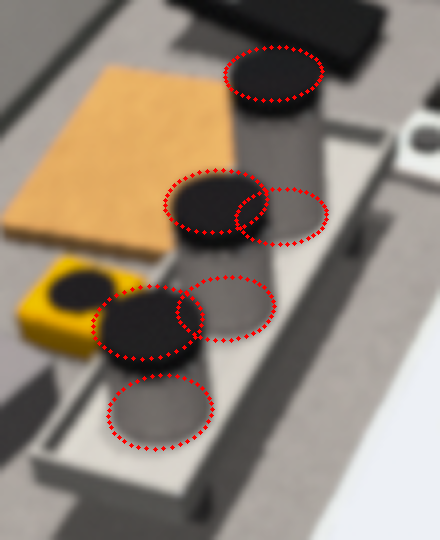

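Everything matches: the three canisters stand upright on the floor clear of the lips, the rocker is off, and the arm is free of everything. Handing in.

```bash
python3 -c "
from station import ticket
print(ticket.hand_in())"
```

```text
the job is handed in; nothing more can be done
None
```

The job is done and handed in at about 48 s on the robot's clock; no verdict was reported.

- **Canisters:** Three were present: 112, 84 and 70 mm. I left both turquoise look-alikes alone.
- **Check-in:** I switched the rocker on, then pressed each canister on the plate, tallest first. Each press reached a hard stop at 27–33 N with the tool height no longer changing, and was held for more than 2 s. I saw no indicator on the station or light box, so the stop and the timing are the only evidence that each one registered.
- **Rack:** All three stand upright and clear of the lips.
- **Rocker:** I switched it off after the last canister, and the picture shows its far half up again.

After I had placed the 112 mm canister and backed off, the picture showed it about 27 mm further along the rack. I took this as the announced knock, though I did not see it happen. It was still upright and between the lips, so I left it there and spaced the other two around it.

In the final check, the predicted outlines matched the top view to 2–3 mm. The side view was off by about 1–2 px throughout, which I put down to calibration. The shelf gear looks unmoved in the last pictures, and the arm was clear of everything.

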